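# Clamp the training unit with the fold-out crank

## Task

Clamp the loose cream-coloured electronics unit in the bench clamp: swing the folding handle of the handwheel up until it stands upright, crank the wheel clockwise until the jaw has squared the unit and holds it snugly against the backstop, then fold the handle down flat again and let go. Tighten by feel: the unit must be held firmly, but its plastic case must not be crushed. Leave the other things on the bench where they are.

Things in the scene. Friction and masses are not known exactly. Their poses are not given: they have to be found in the camera images.
- clamp: grey bench clamp, fixed. Origin: on the wheel's vertical axis, at bench height. Its 160 mm wide, 15 mm thick base plate (the bed) runs from y = -60 to +275 mm along its own y; a 100 x 100 x 85 mm gearbox stands round the origin, the handwheel on top. The unit lies on the bed between moving jaw and backstop; the jaw closes towards the clamp's +y. Nothing near is higher than the wheel.
- wheel (a joint): turn of the handwheel, rad: grows clockwise seen from above, which closes the jaw 7 mm per rad; 0 is fully open; stops at 0 and 9.4. At 0 the handle's pivot lies on the clamp's -x side of the axis. Starts at 0 to 1.2 and needs about 3 to 8 rad more. It is stiff and stays where it is left, also when tight.
- wheel_top (a point): centre of the upper face of the handwheel, a plain aluminium disc of 130 mm diameter, its face 107 mm above the bench. Turning it free (slowly) takes about 3 N along the circle at the handle; while the unit merely slides along, almost nothing is added; once it is tight, each 10 N at the jaw adds about 1.3 N.
- handle (a joint): fold angle of the crank handle. Rad: 0 = folded flat, lying radially inward over the wheel with its middle line 26 mm above the wheel's face; 1.571 = standing upright (a stop). It is a stiff friction hinge (about 1 to 2 N at the knob) and stays at any angle.
- pivot (a point): the handle's fold pivot, between two small steel ears near the wheel's rim: 52 mm from the wheel's axis, 133 mm above the bench. The fold axis is level and tangential to the wheel, so that the handle folds in the vertical plane through the wheel's axis.
- knob (a point): centre of the round black knob of 24 mm diameter at the free end of the crank handle, 60 mm from the pivot; the rest of the handle is a 14 mm thick sleeve. Knob and sleeve spin freely together about the handle's own middle line, so the knob can be held without turning the gripper while cranking.
- jaw_face (a point): centre of the moving jaw's flat rubber face, which looks to the clamp's +y. Snug is 10 to 25 N at the jaw, so about 4.5 to 6.5 N in all along the circle at the handle; under 6 N at the jaw is loose; over 40 N (8 to 9 N at the handle) crushes the unit. Once tight, 1 mm more jaw travel (7.5 mm at the handle) adds about 25 N: creep up slowly.
- jaw: the moving jaw, a dark steel block 120 x 20 x 40 mm on a rod, driven by the wheel only. Its frame moves with it along the clamp's y (its origin lies at the clamp's origin when fully open).
- backstop: fixed jaw, a dark steel block bolted across the bed, 130 mm wide, 42 mm high. Origin: on the bed, at the foot of its adjustable steel stop plate (120 x 38 x 6 mm), which looks to its -y, towards the jaw. The plate's setting is not measured: it stands 0 to 7 mm farther out towards the jaw than this origin and does not yield, so where the jaw must stop has to be found by feel.
- case: the loose unit to clamp: cream plastic box with a dark perforated top, 110 x 80 x 30 mm, 0.3 kg; the 80 mm lies along its y, between the jaws. Origin: centre of its underside. It starts loose and a little askew on the bed; the jaw pushes and squares it.
- parts_tray: bystander: small open blue tray 90 x 60 x 35 mm. Origin: centre of its underside.
- screwdriver: bystander: 200 mm screwdriver lying on the bench. Origin: under its middle.
- jar: bystander: small white jar, 48 mm diameter, 60 mm high. Origin: centre of its underside.
Things that resemble listed ones, but are neither listed nor needed, are in the scene too. There is more than one size of the case; the one meant has the size given above.

How it is judged (in metres and radians):
On the way, in this order (a step that is already met when the one before it is completed fails the run):
1. the handle stands upright (within about 0.2 rad) (value of joint handle above 1.35 rad), for 0.1 s.
2. with the handle out, the unit is cranked snug: more than 6 N from the jaw and against the backstop (contact force between jaw and case above 6 N and contact force between case and backstop above 6 N and value of joint handle above 1 rad), for 0.2 s.
At the end, for the whole second after the job is handed in: the unit lies flat (within 0.04 rad) and square to the clamp (within 0.04 rad), held with more than 6 N between jaw and backstop, at rest; the handle is folded flat (within 0.15 rad) and released (contact force between jaw and case above 6 N and contact force between case and backstop above 6 N and angle between the x axis of case and the x axis of clamp, either way round below 0.04 rad and angle between case's own z axis and vertical below 0.04 rad and value of joint handle below 0.15 rad and velocity of joint wheel between -0.05 and 0.05 rad/s and linear speed of case below 0.01 m/s); the robot touches nothing.
It fails at once if the unit is crushed: more than 40 N between it and the jaw (contact force between jaw and case above 40 N).
It fails at once if the tray is disturbed (moved over 20 mm) (distance of parts_tray from where it was at the start of the episode above 0.02 m).
It fails at once if the screwdriver is disturbed (moved over 20 mm) (distance of screwdriver from where it was at the start of the episode above 0.02 m).
It fails at once if the jar is disturbed (moved over 20 mm) (distance of jar from where it was at the start of the episode above 0.02 m).
It also fails if it takes over 67 s, if anything falls off the work surface, if the arm or the gripper's body presses on something with over 40 N, if the wrist force passes 120 N, or if a joint passes its speed limit or range.

## Robot

A 6-joint arm with a two-finger parallel gripper is mounted at the origin on the work surface. World frame = base frame: x ahead of the robot, y to its left, z up, the work surface at z = 0. Lengths are in mm, angles in rad, forces in N, time in s.
With the tool pointing down it reaches from about 275 to 1000 mm from the base axis. Payload 8.4 kg.
Tool frame: the origin (TCP) lies at the very end of the fingers, on their centre line; the grasp point (between the pads) lies 19 mm behind it (r.tcp_to_grasp is the distance from the TCP to the grasp point, in mm); z points along the fingers, y is the line along which they close (so a half turn about z gives the same grasp; the last joint's range is limited). The gripper opens to 85 mm and grips with 20 to 120 N. Pads are 22 mm wide; open, the fingers measure 114 mm over their backs; the gripper's body (76 mm by 85 mm) begins 54 mm behind the grasp point. The pads swing forward as they close: fully open they stand 13 mm farther back than shut.
Start: joints at [-1.215, 0.353, 1.633, -0, 1.155, -0.002], TCP at [218.883, -585.421, 231.281] pointing down, gripper open.
Joint ranges: [-2.63, 2.63], [-0.92, 2.1], [0.06, 2.66], [-1.3, 4.44], [0, 2.69], [-3.02, 3.02]. Speed limits (rad/s): [2.22, 2.22, 2.79, 3.14, 3.14, 3.14].

## Interface

Orientations are given as [roll, pitch, yaw] about the fixed x, y, z axes, in that order (R = Rz(yaw) Ry(pitch) Rx(roll)).
In Python, from rig import r gives the robot as it stands. The module is installed in compiled form; this text tells all that it offers.
- The arm moves only by the tool play_rows, never from a script. Its argument "rows" is a list of rows, each an object with "dp": the shift along the tool's x, y, z in units of 40 mm (1.0 is 40 mm), a list of three; "turn": the turn, a rotation vector about the tool's x, y, z in units of 6 degrees (1.0 is 6 degrees), a list of three; "fingers": the closure, from 0 (fully open) to 1 (shut). In form: [{"dp": [tx, ty, tz], "turn": [wx, wy, wz], "fingers": fingers}, ...]. A call has 1 to 5 rows; each row shifts and turns the commanded pose from where the row before left it, along the tool's axes as they then stand; what a row does not reach is not made up. A row lasts 1/12 s, in which the tool goes at most 41.7 mm and 7.16 degrees, less where a joint would pass 70% of its speed; a pose out of reach is approached as far as the arm can. A call is refused whole if a number of a shift passes 1 or a number of a turn 1, either way. A call with a gripper value outside its range is refused whole. The fingers move at their own pace and stop on an object; "force" is the grip in N (left out, the last holds). Time passes only in rows, so rows that do not move let the fingers close. It gives the time, the measured TCP pose, the force, the opening and the grip force at its end, in the units of the state.
- r.sense(): the state, without advancing time (a new reading comes with each control period).
- r.grab_frame(name): name is "scene" or "top" or "wrist"; returns a dict with "pixels" (400x640x3 uint8, red, green, blue), "fx", "fy", "cx", "cy" (pixels), "dist" ([k1, k2, p1, p2, k3] as OpenCV has them; the pictures are not rectified), "pose" (4x4, takes a point from camera to world coordinates). Camera axes: x right, y down, z forward; pixel columns grow to the right and rows downward; lengths in mm; the calibration is good to about 2 mm. A picture is of the moment at which its call begins. There is no depth.
- r.sign_off(): hands the job in; it is judged then, once.
The state is a dict: "clock": time; "qpos": joint angles; "qvel": joint speeds; "joint_efforts": joint torques, N m; "eef_pos": TCP position; "tcp_rot": TCP orientation; "contact_force": force on the tool from outside, world axes, zero at the start; "wrist_torque": the same for the moment, N m; "opening": opening from 0.0 (shut) to 1.0 (fully open); "grasp_force": force on a finger pad.
Only numpy, scipy, OpenCV 4.12 (cv2) and the standard library are available. Lean on these libraries where they do the work, as an engineer would, in place of code of your own. Each camera call takes 0.05 s, during which the arm holds its last target. There are 200 camera calls.

## Working session

There is one attempt and no reset: what is moved stays moved. The work goes in short steps, Python scripts to look and compute and a tool call to move; the robot and the scene stay as the last step left them, time stands still between calls to the robot, and variables do not carry over. Pictures are saved under pics/ and viewed, at most 10 in all, crops included, and the job is handed in when it is done.

Besides the shell and the picture viewer there is one more tool, called after "Call:" as name(argument=value, ...), one argument or row to a line, values as JSON. play_rows: Moves the arm, as the interface text tells. Its arguments: {"type":"object","properties":{"rows":{"type":"array"},"force":{"type":"number"}},"required":["rows"]}

```bash
mkdir -p pics; cat > h.py <<'E'
import numpy as np, cv2
from rig import r
from scipy.spatial.transform import Rotation as R
def K(f): return np.array([[f["fx"],0,f["cx"]],[0,f["fy"],f["cy"]],[0,0,1.]])
def px2w(f,px,z):
    u=cv2.undistortPoints(np.array(px,float).reshape(-1,1,2),K(f),np.array(f["dist"]))[:,0]
    P=np.array(f["pose"]); d=np.c_[u,np.ones(len(u))]@P[:3,:3].T
    z=np.broadcast_to(z,(len(u),)); return P[:3,3]+d*((z-P[2,3])/d[:,2])[:,None]
def w2px(f,p):
    P=np.linalg.inv(np.array(f["pose"])); 
    return cv2.projectPoints(np.array(p,float).reshape(-1,1,3),cv2.Rodrigues(P[:3,:3])[0],P[:3,3],K(f),np.array(f["dist"]))[0][:,0]
def save(f,n): cv2.imwrite("pics/"+n,f["pixels"][:,:,::-1])
E
python3 - <<'E'
from h import *
import pickle
for n in("top","scene"):
    f=r.grab_frame(n); save(f,n+"0.png"); pickle.dump(f,open(n+"0.pkl","wb")); print(n,np.round(f["pose"],2).tolist(),f["fx"])
print(r.sense())
E
```

```text
top [[-0.02, -0.99, 0.13, 441.82], [-1.0, 0.02, 0.0, 78.26], [-0.0, -0.13, -0.99, 769.61], [0.0, 0.0, 0.0, 1.0]] 376.4174394535847
scene [[0.71, 0.44, -0.55, 955.32], [0.7, -0.45, 0.55, -349.68], [-0.01, -0.78, -0.63, 617.3], [0.0, 0.0, 0.0, 1.0]] 435.1694653226452
{'clock': 0.1, 'qpos': array([-1.21542541e+00,  3.53595649e-01,  1.63401980e+00, -1.86721375e-05,
        1.15521768e+00, -2.37974829e-03]), 'qvel': array([-0.001128  , -0.0004402 , -0.00235027,  0.00044084,  0.00136905,
        0.00047173]), 'joint_efforts': array([ 8.85851859e-04, -6.06360483e+01, -3.42825723e+01,  3.01275122e-05,
        3.96266652e-03,  1.66266318e-06]), 'eef_pos': array([ 218.71857907, -585.04180101,  230.64339174]), 'tcp_rot': array([-3.14035213e+00,  1.41213726e-05,  3.57758221e-01]), 'contact_force': array([0.12434088, 0.21444685, 0.36747698]), 'wrist_torque': array([ 0.01401969, -0.01218158, -0.03537253]), 'grasp_force': 0.0, 'opening': 1.0026600995698272}
```

View pics/top0.png

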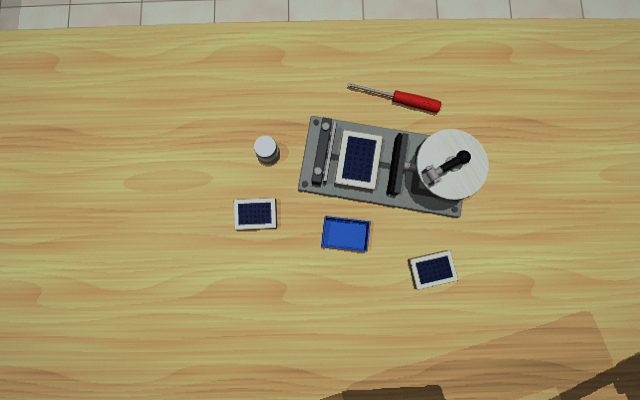

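View pics/scene0.png

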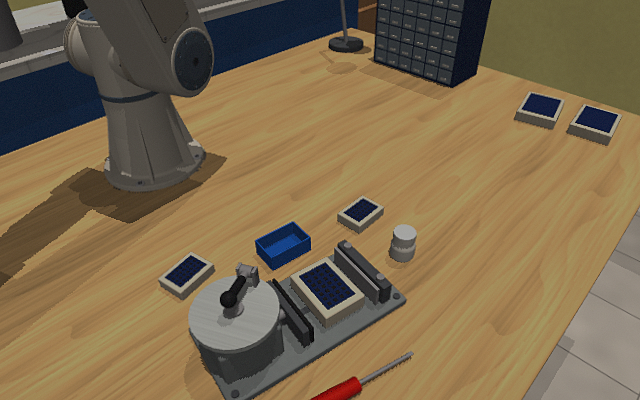

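The top view shows the wheel at about (452,164), the knob at about (464,156), the pivot ears at about (431,175), the jaw at about (397,165), and the backstop at about (322,152). Candidates for the cream unit are (359,160) between the jaws, (255,214) and (434,270) on the bench, and two more at the back of the scene view, (540,108) and (595,122). The one on the bed looks like the 110x80 unit, so I'll check its size and an enlarged crop.

```bash
python3 - <<'E'
from h import *
import pickle
f=pickle.load(open("top0.pkl","rb"));im=f["pixels"]
c=im[100:225,290:500];cv2.imwrite("pics/crop0.png",cv2.resize(c[:,:,::-1],None,fx=3.8,fy=3.8,interpolation=cv2.INTER_CUBIC))
# bright cream blobs -> sizes at top z
for z,cs in ((45,[(359,160)]),(30,[(255,214),(434,270)])):
  for (u,v) in cs:
    m=((im.min(2)>165)).astype(np.uint8); w=np.zeros_like(m); w[v-32:v+33,u-28:u+29]=1; m=m*w
    n,l,s,_=cv2.connectedComponentsWithStats(m); k=1+np.argmax(s[1:,4])
    cn=cv2.findContours((l==k).astype(np.uint8),cv2.RETR_EXTERNAL,cv2.CHAIN_APPROX_NONE)[0][0][:,0]
    P=px2w(f,cn,z)[:,:2].astype(np.float32); print((u,v),cv2.minAreaRect(P))
# wheel disc
m=((im.min(2)>150)&(im.max(2).astype(int)-im.min(2)<25)).astype(np.uint8); w=np.zeros_like(m); w[120:210,405:500]=1; m*=w
n,l,s,_=cv2.connectedComponentsWithStats(m); k=1+np.argmax(s[1:,4])
cn=cv2.convexHull(np.argwhere(l==k)[:,::-1].astype(np.int32))[:,0]
P=px2w(f,cn,107)[:,:2].astype(np.float32);print("wheel",cv2.minEnclosingCircle(P),cv2.fitEllipse(P))
print("knob z133",px2w(f,[(464,156)],133),"piv",px2w(f,[(431,175)],133))
print("bed corners",px2w(f,[(312,117),(300,189),(461,216)],15))
E
```

```text
(359, 160) ((621.4664306640625, -7.976818084716797), (76.3595199584961, 106.0239028930664), 79.68677520751953)
(255, 214) ((519.30126953125, 199.9965362548828), (56.980079650878906, 80.0709228515625), 1.3967037200927734)
(434, 270) ((402.1723937988281, -148.70120239257812), (56.9289665222168, 79.43523406982422), 11.30971622467041)
wheel ((594.51123046875, -170.1884765625), 64.6807861328125) ((594.51708984375, -170.2958984375), (128.1276397705078, 129.0625), 109.28430938720703)
knob z133 [[ 601.07641027 -181.55136984  133.        ]] piv [[ 568.50903036 -121.78678101  133.        ]]
bed corners [[ 719.92305262   82.17862856   15.        ]
 [ 568.25172715  109.32817419   15.        ]
 [ 506.6704909  -214.78802196   15.        ]]
```

View pics/crop0.png

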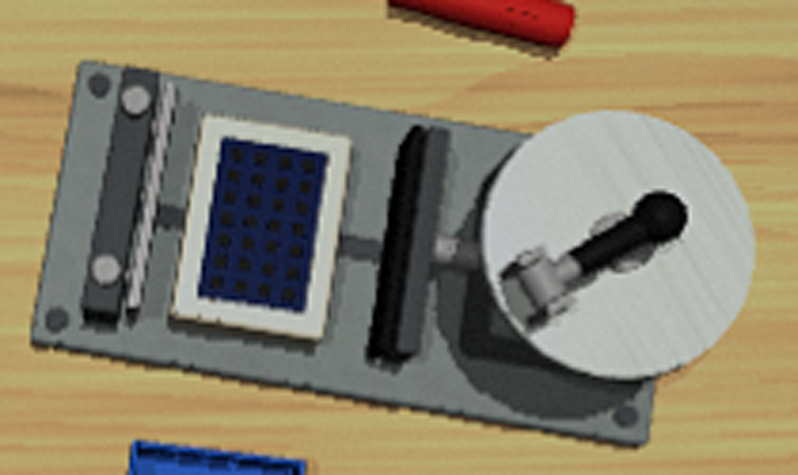

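The enlarged crop shows the unit on the bed between jaw and backstop. It measures 106 x 76 mm at the rim against the stated 110 x 80, while the others are about 80 x 57, so this is the one meant. The wheel circle comes out at 129 mm diameter with its axis at (594.5, -170.3). The handle lies flat with the pivot at azimuth about 118°, which puts the wheel at about 0.89 rad.

Next I compute the approach and estimate the jaw travel.

```bash
cat >> h.py <<'E'
def plan(p0,yaw0,p1,yaw1,n):
    "rows for a straight move with the tool pointing down, yaw changing linearly"
    d=(np.array(p1)-p0)/n; dy=(yaw1-yaw0)/n
    for i in range(n):
        y=yaw0+dy*i; c,s=np.cos(y),np.sin(y)
        print(np.round(np.array([c*d[0]+s*d[1],s*d[0]-c*d[1],-d[2]])/40,2).tolist(),round(-np.degrees(dy)/6,2))
E
python3 - <<'E'
from h import *
import pickle
s=r.sense(); plan(s["eef_pos"],s["tcp_rot"][2],[599,-178,200],np.radians(118.4),17)
f=pickle.load(open("top0.pkl","rb")); A=np.array([594.5,-170.3]); a=np.radians(79.2); Y=np.array([np.cos(a),np.sin(a)])
q=lambda px,z:np.round((px2w(f,px,z)[:,:2]-A)@Y,1)
c=lambda L:[(290+u/3.8,100+v/3.8) for u,v in L]
print("jaw face top edge",q(c([(418,128),(385,355)]),55),"plate top edge",q(c([(175,85),(140,312)]),53),"case near/far",q(c([(350,135),(322,338),(203,116),(172,318)]),45))
print("block top",q(c([(158,72),(118,322)]),57), "bed end",q(c([(80,62),(33,345)]),15))
E
```

```text
[0.73, -0.36, 0.05] -0.96
[0.77, -0.29, 0.05] -0.96
[0.79, -0.21, 0.05] -0.96
[0.81, -0.13, 0.05] -0.96
[0.82, -0.05, 0.05] -0.96
[0.82, 0.03, 0.05] -0.96
[0.81, 0.12, 0.05] -0.96
[0.8, 0.2, 0.05] -0.96
[0.77, 0.28, 0.05] -0.96
[0.74, 0.35, 0.05] -0.96
[0.7, 0.42, 0.05] -0.96
[0.66, 0.49, 0.05] -0.96
[0.6, 0.56, 0.05] -0.96
[0.54, 0.61, 0.05] -0.96
[0.48, 0.66, 0.05] -0.96
[0.41, 0.71, 0.05] -0.96
[0.34, 0.75, 0.05] -0.96
jaw face top edge [92.4 92.4] plate top edge [220.  218.2] case near/far [125.3 123.9 202.8 201.5]
block top [229.7 228.3] bed end [273.7 271.8]
```

Call:
play_rows(
  rows=[
    {"dp": [0.73,-0.36,0.05],"turn": [0,0,-0.96],"fingers": 0},
    {"dp": [0.77,-0.29,0.05],"turn": [0,0,-0.96],"fingers": 0},
    {"dp": [0.79,-0.21,0.05],"turn": [0,0,-0.96],"fingers": 0},
    {"dp": [0.81,-0.13,0.05],"turn": [0,0,-0.96],"fingers": 0},
    {"dp": [0.82,-0.05,0.05],"turn": [0,0,-0.96],"fingers": 0},
  ],
)

```text
clock: 0.52
eef_pos: [331.4, -464.4, 220.9]
tcp_rot: [-3.141, -0.0, 0.865]
contact_force: [0.9, -0.6, 1.1]
opening: 0.999
grasp_force: 0.0
```

Call:
play_rows(
  rows=[
    {"dp": [0.82,0.03,0.05],"turn": [0,0,-0.96],"fingers": 0},
    {"dp": [0.81,0.12,0.05],"turn": [0,0,-0.96],"fingers": 0},
    {"dp": [0.8,0.2,0.05],"turn": [0,0,-0.96],"fingers": 0},
    {"dp": [0.77,0.28,0.05],"turn": [0,0,-0.96],"fingers": 0},
    {"dp": [0.74,0.35,0.05],"turn": [0,0,-0.96],"fingers": 0},
  ],
)

```text
clock: 0.93
eef_pos: [443.8, -344.6, 211.0]
tcp_rot: [-3.141, -0.0, 1.368]
contact_force: [0.4, -0.4, -0.4]
opening: 1.005
grasp_force: 0.0
```

Call:
play_rows(
  rows=[
    {"dp": [0.7,0.42,0.05],"turn": [0,0,-0.96],"fingers": 0},
    {"dp": [0.66,0.49,0.05],"turn": [0,0,-0.96],"fingers": 0},
    {"dp": [0.6,0.56,0.05],"turn": [0,0,-0.96],"fingers": 0},
    {"dp": [0.54,0.61,0.05],"turn": [0,0,-0.96],"fingers": 0},
    {"dp": [0.48,0.66,0.05],"turn": [0,0,-0.96],"fingers": 0},
  ],
)

```text
clock: 1.35
eef_pos: [555.3, -225.0, 200.9]
tcp_rot: [-3.141, -0.0, 1.871]
contact_force: [0.7, 0.2, 0.4]
opening: 0.999
grasp_force: 0.0
```

Call:
play_rows(
  rows=[
    {"dp": [0.41,0.71,0.05],"turn": [0,0,-0.96],"fingers": 0},
    {"dp": [0.34,0.75,0.05],"turn": [0,0,-0.96],"fingers": 0},
    {"dp": [0,0,0],"turn": [0,0,0],"fingers": 0},
    {"dp": [0,0,0],"turn": [0,0,0],"fingers": 0},
  ],
)

```text
clock: 1.68
eef_pos: [599.9, -176.9, 196.5]
tcp_rot: [-3.141, -0.001, 2.069]
contact_force: [-1.3, -0.5, 0.1]
opening: 1.001
grasp_force: 0.0
```

```bash
python3 - <<'E'
from h import *
f=r.grab_frame("wrist"); save(f,"w1.png"); s=r.sense(); print(s["clock"],s["eef_pos"],s["tcp_rot"],s["contact_force"],s["qpos"][5])
import pickle; pickle.dump(f,open("w1.pkl","wb"))
print(w2px(f,[[594.5,-170.3,107],[599,-178,133],[569.8,-124.6,133]]),np.round(f["pose"],2).tolist())
E
```

```text
1.7333 [ 599.15441306 -177.90197427  196.67949153] [-3.14046636e+00 -7.39054668e-04  2.06702807e+00] [-0.05075206 -0.59436398  0.76538572] -0.786967144968354
[[313.68171702 196.61329634]
 [313.81335613 216.04683092]
 [313.59763304 136.77517767]] [[0.88, 0.46, 0.13, 566.21], [0.48, -0.84, -0.24, -114.97], [-0.0, 0.28, -0.96, 339.85], [0.0, 0.0, 0.0, 1.0]]
```

View pics/w1.png

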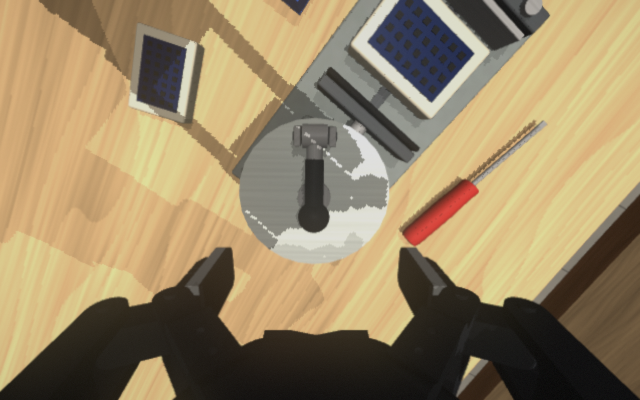

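The wrist view shows the knob at (314,217) and the pivot at (315,136), within about 1 px of my prediction (313.8,216.0 and 313.6,136.8). The fingers straddle the handle symmetrically, so I descend and grip.

Call:
play_rows(
  rows=[
    {"dp": [0,0,0.7],"turn": [0,0,0],"fingers": 0},
    {"dp": [0,0,0.7],"turn": [0,0,0],"fingers": 0.3},
    {"dp": [0,0,0.62],"turn": [0,0,0],"fingers": 0.5},
    {"dp": [0,0,0],"turn": [0,0,0],"fingers": 0.5},
  ],
  force=40,
)

```text
clock: 2.07
eef_pos: [595.3, -178.6, 111.8]
tcp_rot: [-3.136, -0.006, 2.064]
contact_force: [-1.0, 0.3, -0.4]
opening: 0.604
grasp_force: 0.0
```

Call:
play_rows(
  rows=[
    {"dp": [0,0,0],"turn": [0,0,0],"fingers": 1},
    {"dp": [0,0,0],"turn": [0,0,0],"fingers": 1},
    {"dp": [0,0,0],"turn": [0,0,0],"fingers": 1},
    {"dp": [0,0,0],"turn": [0,0,0],"fingers": 1},
  ],
)

```text
clock: 2.4
eef_pos: [599.8, -179.3, 118.1]
tcp_rot: [3.141, 0.002, 2.067]
contact_force: [-2.9, -4.8, 0.8]
opening: 0.253
grasp_force: 39.2
```

Call:
play_rows(
  rows=[
    {"dp": [0.02,0,-0.235],"turn": [0,0,0],"fingers": 1},
    {"dp": [0.055,0,-0.23],"turn": [0,0,0],"fingers": 1},
    {"dp": [0.09,0,-0.22],"turn": [0,0,0],"fingers": 1},
    {"dp": [0.12,0,-0.2],"turn": [0,0,0],"fingers": 1},
    {"dp": [0.155,0,-0.18],"turn": [0,0,0],"fingers": 1},
  ],
)

```text
clock: 2.82
eef_pos: [590.8, -162.5, 160.1]
tcp_rot: [-3.142, 0.0, 2.067]
contact_force: [-2.6, -1.5, -6.6]
opening: 0.253
grasp_force: 39.3
```

Call:
play_rows(
  rows=[
    {"dp": [0.18,0,-0.155],"turn": [0,0,0],"fingers": 1},
    {"dp": [0.2,0,-0.12],"turn": [0,0,0],"fingers": 1},
    {"dp": [0,0,0],"turn": [0,0,0],"fingers": 1},
  ],
)

```text
clock: 3.07
eef_pos: [583.6, -148.4, 171.5]
tcp_rot: [3.141, 0.001, 2.068]
contact_force: [-2.7, -3.4, 0.4]
opening: 0.252
grasp_force: 39.7
```

Call:
play_rows(
  rows=[
    {"dp": [0.215,0,-0.09],"turn": [0,0,0],"fingers": 1},
    {"dp": [0.23,0,-0.055],"turn": [0,0,0],"fingers": 1},
    {"dp": [0.235,0,-0.02],"turn": [0,0,0],"fingers": 1},
    {"dp": [0,0,0],"turn": [0,0,0],"fingers": 1},
    {"dp": [0,0,0],"turn": [0,0,0],"fingers": 1},
  ],
)

```text
clock: 3.48
eef_pos: [571.5, -125.6, 177.5]
tcp_rot: [3.141, 0.001, 2.067]
contact_force: [-2.3, -2.5, 5.6]
opening: 0.254
grasp_force: 40.1
```

```bash
python3 - <<'E'
from h import *
s=r.sense(); print(s["clock"],s["eef_pos"],s["tcp_rot"],s["contact_force"],s["qpos"])
f=r.grab_frame("scene"); c=f["pixels"][200:400,150:410]; cv2.imwrite("pics/s1.png",cv2.resize(c[:,:,::-1],None,fx=3,fy=3))
E
```

```text
3.4833 [ 571.4542716  -125.5558439   177.52094659] [3.14051398e+00 1.04182940e-03 2.06749489e+00] [-2.302015   -2.52849039  5.56833974] [-2.18794002e-01  3.47544719e-01  1.77242485e+00 -9.24021098e-05
  1.02012551e+00 -7.15444841e-01]
```

View pics/s1.png

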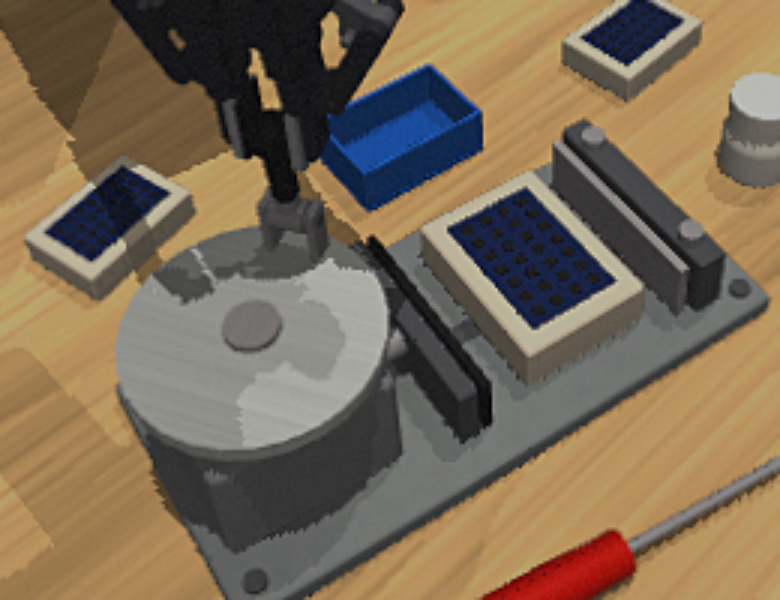

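The handle stands upright (about 60.7 mm out and 59.4 mm up from flat, as expected), and the unit is still loose and askew. Now I crank with fixed gripper yaw, where tool x is the starting radial direction and tool y the clockwise tangent.

Call:
play_rows(
  rows=[
    {"dp": [-0.045,0.333,0],"turn": [0,0,0],"fingers": 1},
    {"dp": [-0.13,0.31,0],"turn": [0,0,0],"fingers": 1},
    {"dp": [-0.205,0.267,0],"turn": [0,0,0],"fingers": 1},
    {"dp": [-0.267,0.205,0],"turn": [0,0,0],"fingers": 1},
    {"dp": [0,0,0],"turn": [0,0,0],"fingers": 1},
  ],
)

```text
clock: 3.95
eef_pos: [624.9, -127.9, 177.0]
tcp_rot: [3.14, 0.001, 2.067]
contact_force: [1.9, -1.3, 6.2]
opening: 0.25
grasp_force: 40.7
```

```bash
python3 - <<'E'
from h import *
s=r.sense(); d=s["eef_pos"][:2]-[595.3,-170.9]; print(s["eef_pos"],np.hypot(*d),np.degrees(np.arctan2(d[1],d[0])),s["tcp_rot"],s["contact_force"],s["wrist_torque"])
E
```

```text
[ 624.85115881 -127.92686053  177.04608965] 52.15325207966742 55.48502639227537 [3.13963858e+00 1.20385237e-03 2.06656541e+00] [ 1.94128428 -1.34882076  6.15183895] [-0.28430336 -0.60020325  0.0488399 ]
```

Call:
play_rows(
  rows=[
    {"dp": [-0.31,0.13,0],"turn": [0,0,0],"fingers": 1},
    {"dp": [-0.333,0.045,0],"turn": [0,0,0],"fingers": 1},
    {"dp": [-0.333,-0.045,0],"turn": [0,0,0],"fingers": 1},
    {"dp": [-0.31,-0.13,0],"turn": [0,0,0],"fingers": 1},
    {"dp": [-0.267,-0.205,0],"turn": [0,0,0],"fingers": 1},
  ],
)

```text
clock: 4.37
eef_pos: [643.6, -184.8, 176.8]
tcp_rot: [-3.14, -0.004, 2.067]
contact_force: [-11.3, 7.6, 11.3]
opening: 0.248
grasp_force: 41.1
```

Call:
play_rows(
  rows=[
    {"dp": [-0.205,-0.267,0],"turn": [0,0,0],"fingers": 1},
    {"dp": [-0.13,-0.31,0],"turn": [0,0,0],"fingers": 1},
    {"dp": [-0.045,-0.333,0],"turn": [0,0,0],"fingers": 1},
    {"dp": [0,0,0],"turn": [0,0,0],"fingers": 1},
  ],
)

```text
clock: 4.7
eef_pos: [617.7, -215.1, 176.9]
tcp_rot: [-3.141, -0.005, 2.065]
contact_force: [-7.3, 9.4, 9.2]
opening: 0.246
grasp_force: 40.9
```

```bash
python3 - <<'E'
from h import *
s=r.sense(); d=s["eef_pos"][:2]-[595.3,-170.9]; print(s["eef_pos"],np.hypot(*d),np.degrees(np.arctan2(d[1],d[0])),s["tcp_rot"],s["contact_force"],s["wrist_torque"])
E
```

```text
[ 617.70205178 -215.11588291  176.91582913] 49.567088125767036 -63.130869750309635 [-3.14143533 -0.00495901  2.06528921] [-7.26244962  9.41569245  9.22276818] [1.0150495  1.46174694 0.00182723]
```

The knob circle's effective centre comes out nearer (594.3,-168.8), because at the far side the arm pulled outward with about 12 N. I'll replan around that centre.

```bash
cat >> h.py <<'E'
def circ(cmd,Ce,Rr,angs,yaw=np.radians(118.4)):
    "rows taking the commanded xy round the circle to the world azimuths angs (deg)"
    c,s=np.cos(yaw),np.sin(yaw); cmd=np.array(cmd,float)
    for a in angs:
        t=np.array(Ce)+Rr*np.array([np.cos(np.radians(a)),np.sin(np.radians(a))]); d=t-cmd
        q=np.round(np.array([c*d[0]+s*d[1],s*d[0]-c*d[1]])/40,3); print(a,q.tolist(),end=" ")
        cmd=cmd+np.array([c*q[0]+s*q[1],s*q[0]-c*q[1]])*40; print(np.round(cmd,1))
def feel(Ce):
    s=r.sense(); d=s["eef_pos"][:2]-Ce; n=d/np.hypot(*d); t=np.array([n[1],-n[0]]); F=s["contact_force"][:2]
    print(round(s["clock"],2),"p",np.round(s["eef_pos"],1),"R %.1f az %.1f  Frad %.1f  Fresist %.1f"%(np.hypot(*d),np.degrees(np.arctan2(d[1],d[0])),F@n,-F@t),np.round(s["contact_force"],1),round(s["tcp_rot"][2],4))
E
python3 -c "
from h import *
feel([594.3,-168.8]);circ([620.6,-216.2],[594.3,-168.8],51.5,range(-78,-300,-15))"
```

```text
4.7 p [ 617.7 -215.1  176.9] R 51.9 az -63.2  Frad -11.7  Fresist -2.2 [-7.3  9.4  9.2] 2.0653
-78 [0.12, -0.378] [ 605.  -219.2]
-93 [0.136, -0.308] [ 591.6 -220.2]
-108 [0.211, -0.261] [ 578.4 -217.8]
-123 [0.272, -0.198] [ 566.3 -212. ]
-138 [0.313, -0.121] [ 556.  -203.3]
-153 [0.335, -0.036] [ 548.4 -192.2]
-168 [0.332, 0.052] [ 543.9 -179.5]
-183 [0.307, 0.136] [ 542.9 -166.1]
-198 [0.261, 0.211] [ 545.3 -152.9]
-213 [0.199, 0.272] [ 551.1 -140.7]
-228 [0.121, 0.314] [ 559.8 -130.5]
-243 [0.035, 0.334] [ 570.9 -122.9]
-258 [-0.052, 0.332] [ 583.6 -118.4]
-273 [-0.136, 0.307] [ 597.  -117.4]
-288 [-0.211, 0.262] [ 610.2 -119.8]
```

Call:
play_rows(
  rows=[
    {"dp": [0.12,-0.378,0],"turn": [0,0,0],"fingers": 1},
    {"dp": [0.136,-0.308,0],"turn": [0,0,0],"fingers": 1},
    {"dp": [0.211,-0.261,0],"turn": [0,0,0],"fingers": 1},
    {"dp": [0.272,-0.198,0],"turn": [0,0,0],"fingers": 1},
    {"dp": [0.313,-0.121,0],"turn": [0,0,0],"fingers": 1},
  ],
)

```text
clock: 5.12
eef_pos: [556.1, -204.4, 177.1]
tcp_rot: [3.139, 0.003, 2.066]
contact_force: [3.7, -3.1, 1.1]
opening: 0.253
grasp_force: 40.4
```

```bash
python3 -c "
from h import *
feel([594.3,-168.8])"
```

```text
5.12 p [ 556.1 -204.4  177.1] R 52.2 az -137.1  Frad -0.6  Fresist 4.8 [ 3.7 -3.1  1.1] 2.066
```

Call:
play_rows(
  rows=[
    {"dp": [0.335,-0.036,0],"turn": [0,0,0],"fingers": 1},
    {"dp": [0.332,0.052,0],"turn": [0,0,0],"fingers": 1},
    {"dp": [0,0,0],"turn": [0,0,0],"fingers": 1},
  ],
)

```text
clock: 5.37
eef_pos: [542.5, -178.4, 177.1]
tcp_rot: [3.141, -0.0, 2.067]
contact_force: [-4.0, 1.0, 4.0]
opening: 0.252
grasp_force: 40.7
```

```bash
python3 -c "
from h import *
feel([594.3,-168.8]);import pickle
f=r.grab_frame('top'); save(f,'t2.png'); pickle.dump(f,open('t2.pkl','wb'))
c=f['pixels'][100:225,290:500];cv2.imwrite('pics/crop2.png',cv2.resize(c[:,:,::-1],None,fx=3.8,fy=3.8,interpolation=cv2.INTER_CUBIC))"
```

```text
5.37 p [ 542.5 -178.4  177.1] R 52.7 az -169.5  Frad 3.8  Fresist -1.7 [-4.  1.  4.] 2.0669
```

View pics/crop2.png

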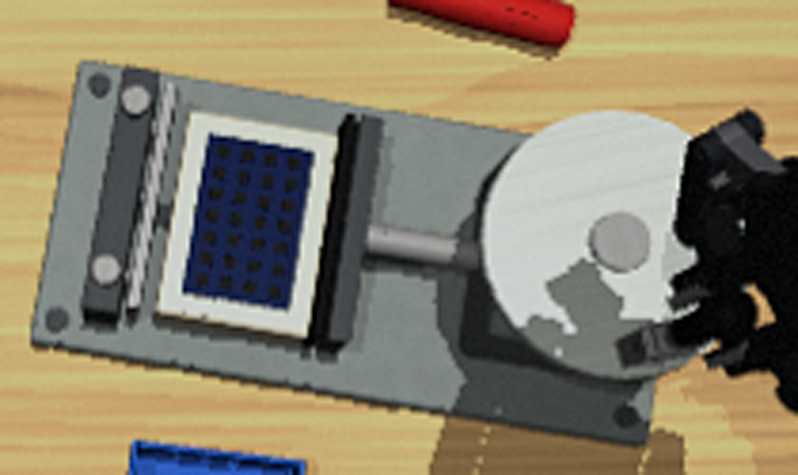

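The jaw has squared the unit and is sliding it along. The gap between its far edge (about (158..190, 112..315) in the crop) and the plate is about 9 mm, so roughly 1.2 rad remain. From here I go slower.

```bash
python3 -c "
from h import *
circ([543.9,-179.5],[594.3,-168.8],51.5,[-180,-192,-200,-205,-210,-215,-220,-222.5,-225,-227.5,-230,-232.5,-235,-237.5,-240,-242.5,-245,-247.5,-250,-252.5,-255,-257.5,-260,-262.5,-265])"
```

```text
-180 [0.248, 0.103] [ 542.8 -168.8]
-192 [0.222, 0.152] [ 543.9 -158.1]
-200 [0.129, 0.126] [ 545.9 -151.2]
-205 [0.071, 0.087] [ 547.6 -147. ]
-210 [0.063, 0.093] [ 549.7 -143. ]
-215 [0.054, 0.098] [ 552.1 -139.3]
-220 [0.046, 0.103] [ 554.9 -135.7]
-222.5 [0.02, 0.052] [ 556.3 -134. ]
-225 [0.017, 0.054] [ 557.9 -132.4]
-227.5 [0.015, 0.054] [ 559.5 -130.8]
-230 [0.012, 0.055] [ 561.2 -129.4]
-232.5 [0.01, 0.055] [ 563. -128.]
-235 [0.008, 0.056] [ 564.8 -126.6]
-237.5 [0.005, 0.056] [ 566.6 -125.4]
-240 [0.003, 0.056] [ 568.6 -124.2]
-242.5 [0.0, 0.056] [ 570.5 -123.1]
-245 [-0.002, 0.056] [ 572.5 -122.1]
-247.5 [-0.004, 0.056] [ 574.6 -121.2]
-250 [-0.007, 0.056] [ 576.7 -120.4]
-252.5 [-0.01, 0.055] [ 578.8 -119.7]
-255 [-0.012, 0.055] [ 581.  -119.1]
-257.5 [-0.014, 0.054] [ 583.1 -118.5]
-260 [-0.016, 0.054] [ 585.4 -118.1]
-262.5 [-0.019, 0.053] [ 587.6 -117.7]
-265 [-0.021, 0.052] [ 589.8 -117.5]
```

Call:
play_rows(
  rows=[
    {"dp": [0.248,0.103,0],"turn": [0,0,0],"fingers": 1},
    {"dp": [0.222,0.152,0],"turn": [0,0,0],"fingers": 1},
    {"dp": [0.129,0.126,0],"turn": [0,0,0],"fingers": 1},
    {"dp": [0.071,0.087,0],"turn": [0,0,0],"fingers": 1},
    {"dp": [0.063,0.093,0],"turn": [0,0,0],"fingers": 1},
  ],
)

```text
clock: 5.83
eef_pos: [549.2, -143.3, 177.2]
tcp_rot: [3.142, 0.001, 2.067]
contact_force: [-2.5, -2.6, 7.2]
opening: 0.25
grasp_force: 40.7
```

```bash
python3 -c "
from h import *
feel([594.3,-168.8])"
```

```text
5.83 p [ 549.2 -143.3  177.2] R 51.8 az 150.5  Frad 0.9  Fresist 3.5 [-2.5 -2.6  7.2] 2.0671
```

Call:
play_rows(
  rows=[
    {"dp": [0.054,0.098,0],"turn": [0,0,0],"fingers": 1},
    {"dp": [0.046,0.103,0],"turn": [0,0,0],"fingers": 1},
  ],
)

```text
clock: 6.0
eef_pos: [554.4, -136.1, 177.2]
tcp_rot: [3.141, 0.001, 2.067]
contact_force: [-3.4, -3.2, 5.8]
opening: 0.253
grasp_force: 40.7
```

```bash
python3 -c "
from h import *
feel([594.3,-168.8])"
```

```text
6.0 p [ 554.4 -136.1  177.2] R 51.6 az 140.7  Frad 0.6  Fresist 4.7 [-3.4 -3.2  5.8] 2.0668
```

Call:
play_rows(
  rows=[
    {"dp": [0.02,0.052,0],"turn": [0,0,0],"fingers": 1},
    {"dp": [0.017,0.054,0],"turn": [0,0,0],"fingers": 1},
    {"dp": [0.015,0.054,0],"turn": [0,0,0],"fingers": 1},
  ],
)

```text
clock: 6.25
eef_pos: [559.0, -131.3, 177.1]
tcp_rot: [3.141, 0.0, 2.067]
contact_force: [-2.2, -1.9, 6.9]
opening: 0.25
grasp_force: 40.7
```

```bash
python3 -c "
from h import *
feel([594.3,-168.8])"
```

```text
6.25 p [ 559.  -131.3  177.1] R 51.5 az 133.2  Frad 0.1  Fresist 2.9 [-2.2 -1.9  6.9] 2.0669
```

Call:
play_rows(
  rows=[
    {"dp": [0.012,0.055,0],"turn": [0,0,0],"fingers": 1},
    {"dp": [0.01,0.055,0],"turn": [0,0,0],"fingers": 1},
  ],
)

```text
clock: 6.42
eef_pos: [562.4, -128.4, 177.1]
tcp_rot: [3.141, 0.0, 2.067]
contact_force: [-3.8, -3.6, 7.2]
opening: 0.255
grasp_force: 40.7
```

```bash
python3 -c "
from h import *
feel([594.3,-168.8])"
```

```text
6.42 p [ 562.4 -128.4  177.1] R 51.4 az 128.3  Frad -0.4  Fresist 5.2 [-3.8 -3.6  7.2] 2.0667
```

Call:
play_rows(
  rows=[
    {"dp": [0.008,0.056,0],"turn": [0,0,0],"fingers": 1},
  ],
)

```text
clock: 6.5
eef_pos: [564.2, -127.1, 177.1]
tcp_rot: [3.141, 0.0, 2.067]
contact_force: [-3.0, -4.3, 7.4]
opening: 0.251
grasp_force: 40.7
```

```bash
python3 -c "
from h import *
feel([594.3,-168.8])"
```

```text
6.5 p [ 564.2 -127.1  177.1] R 51.4 az 125.8  Frad -1.7  Fresist 5.0 [-3.  -4.3  7.4] 2.0667
```

```bash
python3 -c "
from h import *
for i in range(3): f=r.grab_frame('top'); feel([594.3,-168.8])
c=f['pixels'][110:210,300:400];cv2.imwrite('pics/crop3.png',cv2.resize(c[:,:,::-1],None,fx=6,fy=6,interpolation=cv2.INTER_CUBIC))"
```

```text
6.55 p [ 564.6 -126.9  177.2] R 51.4 az 125.3  Frad -0.7  Fresist 4.1 [-3.  -3.   6.6] 2.0667
6.6 p [ 564.5 -127.   177.1] R 51.3 az 125.4  Frad -1.1  Fresist 3.3 [-2.  -2.8  7.2] 2.0668
6.65 p [ 564.5 -127.   177.2] R 51.3 az 125.4  Frad 0.4  Fresist 2.9 [-2.6 -1.3  5.9] 2.0667
```

View pics/crop3.png

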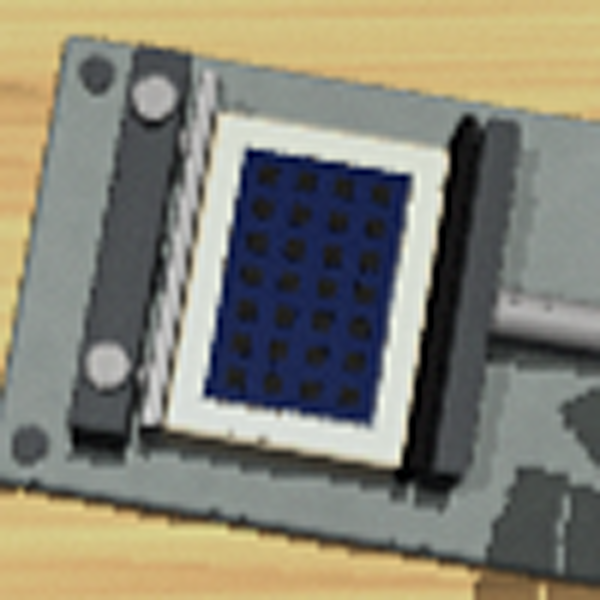

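The unit now stands square and almost touches the plate. Force noise is about 0.7 N, so I average several readings after each small step.

```bash
cat >> h.py <<'E'
def avg(Ce=(594.3,-168.8),n=6):
    L=[]
    for i in range(n):
        r.grab_frame("wrist"); s=r.sense(); d=s["eef_pos"][:2]-Ce; u=d/np.hypot(*d); t=np.array([u[1],-u[0]]); F=s["contact_force"][:2]
        L.append([-F@t,F@u,np.degrees(np.arctan2(d[1],d[0])),np.hypot(*d)])
    L=np.array(L); print(round(s["clock"],2),"Fres %.2f +-%.2f Frad %.2f az %.2f R %.2f"%(L[:,0].mean(),L[:,0].std()/n**.5,*L[:,1:].mean(0)),np.round(s["eef_pos"],1))
E
python3 -c "
from h import *
avg()"
```

```text
6.95 Fres 2.61 +-0.21 Frad -0.62 az 125.45 R 51.34 [ 564.5 -127.   177.2]
```

Call:
play_rows(
  rows=[
    {"dp": [0.005,0.056,0],"turn": [0,0,0],"fingers": 1},
  ],
)

```text
clock: 7.03
eef_pos: [565.9, -126.0, 177.1]
tcp_rot: [3.141, 0.0, 2.067]
contact_force: [-2.0, -3.1, 6.6]
opening: 0.251
grasp_force: 40.7
```

```bash
python3 -c "
from h import *
avg()"
```

```text
7.33 Fres 3.33 +-0.22 Frad -0.60 az 123.06 R 51.33 [ 566.3 -125.8  177.1]
```

Call:
play_rows(
  rows=[
    {"dp": [0.003,0.056,0],"turn": [0,0,0],"fingers": 1},
  ],
)

```text
clock: 7.42
eef_pos: [567.8, -124.8, 177.1]
tcp_rot: [-3.142, 0.0, 2.067]
contact_force: [-3.8, -5.5, 7.2]
opening: 0.254
grasp_force: 40.7
```

```bash
python3 -c "
from h import *
avg()"
```

```text
7.72 Fres 4.16 +-0.18 Frad -0.68 az 120.71 R 51.33 [ 568.1 -124.7  177.2]
```

Call:
play_rows(
  rows=[
    {"dp": [0,0.056,0],"turn": [0,0,0],"fingers": 1},
  ],
)

```text
clock: 7.8
eef_pos: [569.6, -123.8, 177.1]
tcp_rot: [-3.141, 0.0, 2.067]
contact_force: [-4.6, -3.2, 7.7]
opening: 0.254
grasp_force: 40.8
```

```bash
python3 -c "
from h import *
avg(n=8)"
```

```text
8.2 Fres 4.90 +-0.17 Frad -1.01 az 118.41 R 51.31 [ 569.9 -123.7  177.1]
```

Resistance rises 0.8 N per 2.2 mm, as a tight unit should, and now stands at 4.9 N, which is about 17 N at the jaw. One last half step, then I fold down; the handle azimuth of 118.4° matches the gripper yaw.

Call:
play_rows(
  rows=[
    {"dp": [0,0.028,0],"turn": [0,0,0],"fingers": 1},
    {"dp": [0,0,0],"turn": [0,0,0],"fingers": 1},
    {"dp": [0,0,0],"turn": [0,0,0],"fingers": 1},
  ],
)

```text
clock: 8.45
eef_pos: [570.7, -123.2, 177.1]
tcp_rot: [-3.141, 0.0, 2.067]
contact_force: [-4.5, -2.8, 8.3]
opening: 0.25
grasp_force: 40.8
```

```bash
python3 -c "
from h import *
avg(n=6)"
```

```text
8.75 Fres 4.80 +-0.23 Frad -0.92 az 117.41 R 51.32 [ 570.7 -123.2  177.1]
```

Call:
play_rows(
  rows=[
    {"dp": [-0.235,0,0.02],"turn": [0,0,0],"fingers": 1},
    {"dp": [-0.23,0,0.055],"turn": [0,0,0],"fingers": 1},
    {"dp": [-0.215,0,0.09],"turn": [0,0,0],"fingers": 1},
  ],
)

```text
clock: 9.0
eef_pos: [582.9, -146.7, 170.1]
tcp_rot: [-3.14, -0.002, 2.067]
contact_force: [-6.3, 0.1, 3.0]
opening: 0.25
grasp_force: 41.1
```

```bash
python3 -c "
from h import *
avg(n=3)
s=r.sense();print(s['eef_pos'],s['contact_force'],s['tcp_rot'])"
```

```text
9.15 Fres 5.48 +-0.06 Frad -1.93 az 117.36 R 23.81 [ 583.2 -147.4  169.7]
[ 583.24793268 -147.40867939  169.66053826] [-3.8582409  -4.49513334  4.03639853] [-3.14029778e+00 -8.78667176e-04  2.06607022e+00]
```

Call:
play_rows(
  rows=[
    {"dp": [-0.2,0,0.12],"turn": [0,0,0],"fingers": 1},
    {"dp": [-0.18,0,0.155],"turn": [0,0,0],"fingers": 1},
    {"dp": [-0.155,0,0.18],"turn": [0,0,0],"fingers": 1},
    {"dp": [-0.12,0,0.2],"turn": [0,0,0],"fingers": 1},
  ],
)

```text
clock: 9.48
eef_pos: [595.6, -170.5, 143.7]
tcp_rot: [-3.14, -0.001, 2.067]
contact_force: [-6.3, -3.7, 5.6]
opening: 0.247
grasp_force: 43.4
```

```bash
python3 -c "
from h import *
s=r.sense();print(s['eef_pos'],s['contact_force'],s['tcp_rot'])"
```

```text
[ 595.61337426 -170.52134783  143.7178791 ] [-6.27366427 -3.67798367  5.56670571] [-3.14020551e+00 -6.59620469e-04  2.06662137e+00]
```

Call:
play_rows(
  rows=[
    {"dp": [-0.09,0,0.22],"turn": [0,0,0],"fingers": 1},
    {"dp": [-0.055,0,0.23],"turn": [0,0,0],"fingers": 1},
    {"dp": [-0.02,0,0.235],"turn": [0,0,0],"fingers": 1},
    {"dp": [0,0,0],"turn": [0,0,0],"fingers": 1},
    {"dp": [0,0,0],"turn": [0,0,0],"fingers": 1},
  ],
)

```text
clock: 9.9
eef_pos: [598.6, -176.5, 115.5]
tcp_rot: [-3.14, -0.0, 2.067]
contact_force: [-3.9, -7.8, 0.8]
opening: 0.252
grasp_force: 44.8
```

```bash
python3 -c "
from h import *
s=r.sense();print(s['eef_pos'],s['contact_force'],s['tcp_rot'])"
```

```text
[ 598.56520084 -176.52902178  115.54102499] [-3.89165734 -7.75086361  0.82254777] [-3.13962155e+00 -4.78829157e-04  2.06662741e+00]
```

Call:
play_rows(
  rows=[
    {"dp": [0,-0.02,0],"turn": [0,0,0],"fingers": 1},
    {"dp": [0,0,0],"turn": [0,0,0],"fingers": 0.5},
    {"dp": [0,0,0],"turn": [0,0,0],"fingers": 0},
    {"dp": [0,0,0],"turn": [0,0,0],"fingers": 0},
    {"dp": [0,0,0],"turn": [0,0,0],"fingers": 0},
  ],
)

```text
clock: 10.32
eef_pos: [598.9, -175.6, 116.4]
tcp_rot: [3.141, -0.0, 2.067]
contact_force: [1.0, -0.2, -0.6]
opening: 0.805
grasp_force: 0.0
```

Call:
play_rows(
  rows=[
    {"dp": [0,0,-0.5],"turn": [0,0,0],"fingers": 0},
    {"dp": [0,0,-0.8],"turn": [0,0,0],"fingers": 0},
    {"dp": [0,0,-0.8],"turn": [0,0,0],"fingers": 0},
    {"dp": [0,0,-0.6],"turn": [0,0,0],"fingers": 0},
    {"dp": [0,0,0],"turn": [0,0,0],"fingers": 0},
  ],
)

```text
clock: 10.73
eef_pos: [601.7, -176.5, 230.3]
tcp_rot: [3.135, 0.006, 2.067]
contact_force: [0.8, -0.1, 0.6]
opening: 0.999
grasp_force: 0.0
```

```bash
python3 -c "
from h import *
f=r.grab_frame('scene'); g=r.grab_frame('wrist')
a=f['pixels'][200:400,150:410]; b=g['pixels'][0:300]
cv2.imwrite('pics/end.png',np.vstack([cv2.resize(a[:120],(640,295)),b])[:,:,::-1])
s=r.sense();print(s['eef_pos'],s['contact_force'],s['opening'])
print(w2px(g,[[598.3,-177.3,133],[569.8,-124.6,133]]))"
```

```text
[ 599.36519305 -175.86000589  225.51264571] [-0.09629985  0.21412242 -0.79455392] 1.000831058037436
[[312.15049102 203.70398765]
 [312.03477186 134.84182066]]
```

View pics/end.png

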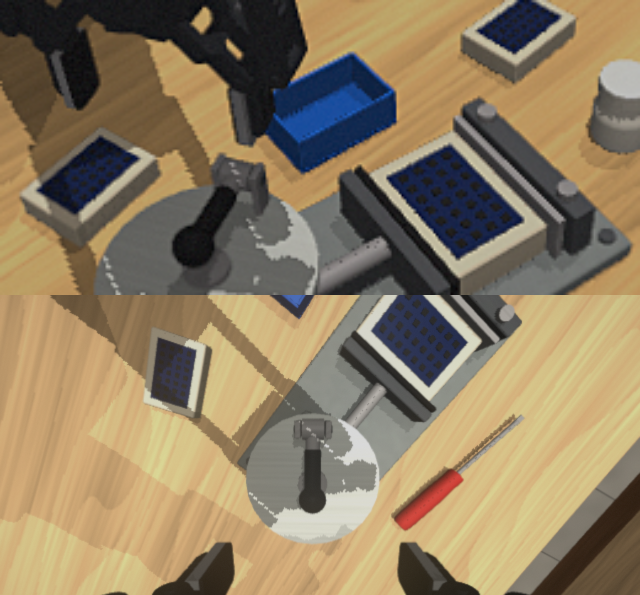

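The wrist view shows the knob at about (313,203) and the pivot at (312,135), where a flat handle should appear (312.2,203.7 and 312.0,134.8). The unit is square against the plate and the bystanders have not moved. I'll make sure it is flat by touching the knob's top (145 mm when flat) with closed fingers.

Call:
play_rows(
  rows=[
    {"dp": [-0.01,-0.025,0],"turn": [0,0,0],"fingers": 1},
    {"dp": [0,0,0.5],"turn": [0,0,0],"fingers": 1},
    {"dp": [0,0,0.6],"turn": [0,0,0],"fingers": 1},
    {"dp": [0,0,0.3],"turn": [0,0,0],"fingers": 1},
    {"dp": [0,0,0.2],"turn": [0,0,0],"fingers": 1},
  ],
)

```text
clock: 11.25
eef_pos: [596.3, -176.2, 157.3]
tcp_rot: [-3.138, -0.003, 2.067]
contact_force: [0.2, 0.1, -0.4]
opening: 0.301
grasp_force: 0.0
```

Call:
play_rows(
  rows=[
    {"dp": [0,0,0.15],"turn": [0,0,0],"fingers": 1},
    {"dp": [0,0,0.1],"turn": [0,0,0],"fingers": 1},
    {"dp": [0,0,0.1],"turn": [0,0,0],"fingers": 1},
    {"dp": [0,0,0.05],"turn": [0,0,0],"fingers": 1},
    {"dp": [0,0,0],"turn": [0,0,0],"fingers": 1},
  ],
)

```text
clock: 11.67
eef_pos: [598.6, -177.0, 144.9]
tcp_rot: [3.141, 0.001, 2.067]
contact_force: [0.3, -1.2, 0.9]
opening: -0.001
grasp_force: 0.2
```

Call:
play_rows(
  rows=[
    {"dp": [0,0,0.04],"turn": [0,0,0],"fingers": 1},
    {"dp": [0,0,0.02],"turn": [0,0,0],"fingers": 1},
    {"dp": [0,0,0],"turn": [0,0,0],"fingers": 1},
  ],
)

```text
clock: 11.92
eef_pos: [599.1, -177.0, 143.6]
tcp_rot: [3.14, 0.002, 2.067]
contact_force: [-0.7, 1.2, 8.9]
opening: 0.001
grasp_force: 4.2
```

The knob resists firmly at 143.6 mm (8.9 N), so the handle is flat on its stop. I retreat and hand in.

Call:
play_rows(
  rows=[
    {"dp": [0,0,-0.4],"turn": [0,0,0],"fingers": 1},
    {"dp": [0,0,-0.8],"turn": [0,0,0],"fingers": 1},
    {"dp": [0,0,-0.6],"turn": [0,0,0],"fingers": 1},
    {"dp": [0,0,0],"turn": [0,0,0],"fingers": 1},
    {"dp": [0,0,0],"turn": [0,0,0],"fingers": 1},
  ],
)

```text
clock: 12.33
eef_pos: [599.0, -176.9, 215.9]
tcp_rot: [3.139, 0.002, 2.067]
contact_force: [-0.1, -0.5, -0.8]
opening: 0.0
grasp_force: 0.0
```

```bash
python3 -c "
from h import *
s=r.sense();print(s['eef_pos'],s['contact_force']); print(r.sign_off())"
```

```text
[ 598.96272833 -176.92571473  215.87734393] [-0.13577509 -0.48116651 -0.80900273]
the job is handed in; nothing more can be done
None
```

I clamped the unit square against the backstop at an estimated 17–20 N at the jaw (judged from the force felt at the handle), folded the handle flat, let go, and handed the job in at about 12 s; sign-off gave no verdict.

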